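# Change the blades of the slab planer head

## Task

Slacken the red thumbscrew (anticlockwise) until the yellow jaw is fully back, move every rusty blade from the blue head to the grey tray, and lay each bright fresh blade flat and straight in a slot of its own, its notch over that slot's brass pin. Then tighten the thumbscrew clockwise until its drag clutch first slips and stop right there: the cap should visibly have slipped on its collar, but by less than a sixth of a turn in all. Leave the pots and tools around alone.

Things in the scene. Friction and masses are not known exactly. Their poses are not given: they have to be found in the camera images.
- head: Blue blade head of a clay slab planer, fixed to the table: a base plate 184 x 309 mm, 14 mm thick, with three slots side by side along its y (at y = -75, 0, +75 mm), each running along its x and 59 mm wide between aluminium ribs 3 mm high. Origin on the table under the middle slot; its +x is the end where the locating pins stand, at -x is the clamping jaw. Turned by up to 0.2 rad from the world axes.
- jaw_lip (a point): Front edge (top) of the yellow lip of the clamping jaw, a bar 225 mm wide across all three slots at the head's -x end. The screw moves it in the head's +x, 5.36 mm per rad: at screw 0 it is fully back, 6 mm clear of the end of a seated blade; at screw 2.8 it overlaps the blade's end by 9 mm, 2 mm above the plate. Top of the jaw 27 mm above the table; behind the lip's 15 mm overhang is its upright face, which nudges a blade towards its pin.
- cap_grip (a point): Middle of the wing of the red thumbscrew cap, on its upright turning axis, 53 mm above the table (head frame x -55, y 150 mm): wing 44 mm long (point's x), 12 mm thick (y), 24 mm high, 41 to 65 mm above the table, on a cap disc 40 mm across. A white stripe marks the wing's +x end; it is in line with the black stripe on the steel collar (50 mm across) beneath until the clutch has slipped.
- screw (a joint): Turn of the thumbscrew's steel collar (spindle), rad, growing clockwise seen from above = tightening. 0 = jaw fully back (solid stop), 2.8 = jaw fully closed (stop). Starts between 2.2 and 2.6, closed over the worn blades. Friction 0.02 N m; stays where left.
- clutch (a joint): Slip of the red cap relative to the collar, rad, growing when the cap is turned on clockwise after the spindle has come up against its stop (or a jammed blade): it then slips at a steady 0.12 N m and stays where left. 0 at the start. Anticlockwise the cap drives the spindle with no slip.
- tray: Grey open tray for worn blades, 180 (x) x 170 (y) x 35 mm high, walls and floor 4 to 5 mm, 0.6 kg, loose. Origin: centre of the underside.
- pin0 (a point): Top centre of the brass locating pin of slot 0 (slot at head y = -75 mm): 8 mm across, 9 mm high above the bed, which is 14 mm above the table; axes as the head's. A seated blade's +x points along the head's +x and its origin lies on the bed 49 mm in the head's -x from the pin (the notch's end then 3 mm short of touching the pin).
- pin1 (a point): Top centre of the brass locating pin of slot 1 (slot at head y = 0 mm): 8 mm across, 9 mm high above the bed, which is 14 mm above the table; axes as the head's. A seated blade's +x points along the head's +x and its origin lies on the bed 49 mm in the head's -x from the pin (the notch's end then 3 mm short of touching the pin).
- pin2 (a point): Top centre of the brass locating pin of slot 2 (slot at head y = 75 mm): 8 mm across, 9 mm high above the bed, which is 14 mm above the table; axes as the head's. A seated blade's +x points along the head's +x and its origin lies on the bed 49 mm in the head's -x from the pin (the notch's end then 3 mm short of touching the pin).
- new1: Fresh blade of bright steel (may be absent), 120 mm long (its x), 50 mm wide, plate 4 mm thick, with a U notch 13 mm wide and 18 mm deep open at its +x end; along its middle stands a green stiffener to grip by, 14 mm wide (y), 76 mm long (x from -42 to +34 mm), top 26 mm above the underside. 0.11 kg. Origin: centre of the underside, z up. 
- new1_notch (a point): Point in the notch of new1, 49 mm along its +x, 2 mm up, that comes over the pin's axis.
- new2: Fresh blade of bright steel (may be absent), 120 mm long (its x), 50 mm wide, plate 4 mm thick, with a U notch 13 mm wide and 18 mm deep open at its +x end; along its middle stands a green stiffener to grip by, 14 mm wide (y), 76 mm long (x from -42 to +34 mm), top 26 mm above the underside. 0.11 kg. Origin: centre of the underside, z up. 
- new2_notch (a point): Point in the notch of new2, 49 mm along its +x, 2 mm up, that comes over the pin's axis.
- new3: Fresh blade of bright steel (may be absent), 120 mm long (its x), 50 mm wide, plate 4 mm thick, with a U notch 13 mm wide and 18 mm deep open at its +x end; along its middle stands a green stiffener to grip by, 14 mm wide (y), 76 mm long (x from -42 to +34 mm), top 26 mm above the underside. 0.11 kg. Origin: centre of the underside, z up. 
- new3_notch (a point): Point in the notch of new3, 49 mm along its +x, 2 mm up, that comes over the pin's axis.
- worn1: Worn rust-brown blade (may be absent), at first in one of the slots, its notch over the pin. 120 mm long (its x), 50 mm wide, plate 4 mm thick, with a U notch 13 mm wide and 18 mm deep open at its +x end; along its middle stands a dark wooden stiffener to grip by, 14 mm wide (y), 76 mm long (x from -42 to +34 mm), top 26 mm above the underside. 0.11 kg. Origin: centre of the underside, z up. 
- worn2: Worn rust-brown blade (may be absent), at first in one of the slots, its notch over the pin. 120 mm long (its x), 50 mm wide, plate 4 mm thick, with a U notch 13 mm wide and 18 mm deep open at its +x end; along its middle stands a dark wooden stiffener to grip by, 14 mm wide (y), 76 mm long (x from -42 to +34 mm), top 26 mm above the underside. 0.11 kg. Origin: centre of the underside, z up. 
- worn3: Worn rust-brown blade (may be absent), at first in one of the slots, its notch over the pin. 120 mm long (its x), 50 mm wide, plate 4 mm thick, with a U notch 13 mm wide and 18 mm deep open at its +x end; along its middle stands a dark wooden stiffener to grip by, 14 mm wide (y), 76 mm long (x from -42 to +34 mm), top 26 mm above the underside. 0.11 kg. Origin: centre of the underside, z up. 
- cup: Bystander, leave alone: clay-coloured cup, 76 mm across, 85 mm high.
- bowl: Bystander, leave alone: blue plastic bowl, 150 mm across, 70 mm high.
- sponge: Bystander, leave alone: yellow sponge block, 100 x 65 x 32 mm.
- spatula: Bystander, leave alone: spatula 200 mm long, lying.
- brush: Bystander, leave alone: brush 170 mm long, lying.
- batten: Bystander, leave alone: wooden batten 160 x 30 x 18 mm, lying.
Things that resemble listed ones, but are neither listed nor needed, are in the scene too. Leave any purple look-alike of the new1 alone.

How it is judged (in metres and radians):
On the way, in this order (a step that is already met when the one before it is completed fails the run):
1. the thumbscrew is slackened and the jaw is back (value of joint screw below 0.5 rad), for 0.2 s.
2. all worn blades lie in the tray and all fresh blades lie flat in slots over their pins (((horizontal distance between new1_notch and pin0 below 0.007 m and z of new1 in the frame of pin0 between -0.011 and -0.0065 m) or (horizontal distance between new1_notch and pin1 below 0.007 m and z of new1 in the frame of pin1 between -0.011 and -0.0065 m) or (horizontal distance between new1_notch and pin2 below 0.007 m and z of new1 in the frame of pin2 between -0.011 and -0.0065 m)) and angle between the x axis of each of new1, new2, new3 and the x axis of head, either way round below 0.1 rad and angle between each of new1, new2, new3's own z axis and vertical below 0.05 rad and linear speed of each of new1, new2, new3, worn1, worn2, worn3 below 0.03 m/s and ((horizontal distance between new2_notch and pin0 below 0.007 m and z of new2 in the frame of pin0 between -0.011 and -0.0065 m) or (horizontal distance between new2_notch and pin1 below 0.007 m and z of new2 in the frame of pin1 between -0.011 and -0.0065 m) or (horizontal distance between new2_notch and pin2 below 0.007 m and z of new2 in the frame of pin2 between -0.011 and -0.0065 m)) and ((horizontal distance between new3_notch and pin0 below 0.007 m and z of new3 in the frame of pin0 between -0.011 and -0.0065 m) or (horizontal distance between new3_notch and pin1 below 0.007 m and z of new3 in the frame of pin1 between -0.011 and -0.0065 m) or (horizontal distance between new3_notch and pin2 below 0.007 m and z of new3 in the frame of pin2 between -0.011 and -0.0065 m)) and x of worn1 in the frame of tray between -0.085 and 0.085 m and y of worn1 in the frame of tray between -0.08 and 0.08 m and z of worn1 in the frame of tray between -0.002 and 0.045 m and x of worn2 in the frame of tray between -0.085 and 0.085 m and y of worn2 in the frame of tray between -0.08 and 0.08 m and z of worn2 in the frame of tray between -0.002 and 0.045 m and x of worn3 in the frame of tray between -0.085 and 0.085 m and y of worn3 in the frame of tray between -0.08 and 0.08 m and z of worn3 in the frame of tray between -0.002 and 0.045 m), for 0.2 s.
3. the thumbscrew is tightened and its clutch has just slipped (value of joint screw above 2.7 rad and value of joint clutch between 0.1 and 1.05 rad), for 0.2 s.
At the end, for the whole second after the job is handed in: Worn blades lie in the tray; each fresh blade lies flat in a slot (height 2.5 mm, tilt 0.05 rad, direction 0.1 rad), its notch within 7 mm of its place over the pin; screw home (above 2.7 rad), clutch slipped 0.1 to 1.05 rad in all; all at rest (all of step 2 and all of step 3 and velocity of joint clutch below 0.1 rad/s); the robot touches nothing.
It fails at once if the clutch is run on for a sixth of a turn or more (value of joint clutch above 1.05 rad).
It fails at once if a pot or tool around is pushed more than 6 cm (distance of any of cup, bowl, sponge, spatula, brush, batten from where it was at the start of the episode above 0.06 m).
Of worn1, worn2, worn3 only 1 to 2 are there at a start; the rules pass over those that are not, and their reading is None.
Of new1, new2, new3 only 2 to 3 are there at a start; the rules pass over those that are not, and their reading is None.
At some moment in a run one of new1, new2, new3, tray may be knocked a few centimetres aside while the robot is not near it.
Once in a run the grip may slacken for a moment while it holds something.
It also fails if it takes over 210 s, if anything falls off the work surface, if the arm or the gripper's body presses on something with over 40 N, if the wrist force passes 120 N, or if a joint passes its speed limit or range.

## Robot

A 6-joint arm with a two-finger parallel gripper is mounted at the origin on the work surface. World frame = base frame: x ahead of the robot, y to its left, z up, the work surface at z = 0. Lengths are in mm, angles in rad, forces in N, time in s.
With the tool pointing down it reaches from about 300 to 775 mm from the base axis. Payload 14.6 kg.
Tool frame: the origin (TCP) lies between the finger pads; the fingertips stand 11 mm ahead of it and the grasp point (between the pads) lies 8 mm behind it; z points along the fingers, y is the line along which they close (so a half turn about z gives the same grasp; the last joint's range is limited). The gripper opens to 85 mm and grips with 20 to 120 N. Pads are 22 mm wide; open, the fingers measure 114 mm over their backs; the gripper's body (76 mm by 85 mm) begins 54 mm behind the grasp point. The pads swing forward as they close: fully open they stand 13 mm farther back than shut.
Start: joints at [1.199, 0.3, 1.521, -0, 1.321, -0.067], TCP at [165.054, 524.64, 242.281] pointing down, gripper open.
Joint ranges: [-3.03, 3.03], [-0.79, 2.21], [0.23, 2.52], [-1.04, 4.18], [0, 3.07], [-2.55, 2.55]. Speed limits (rad/s): [2.22, 2.22, 2.57, 3.14, 3.14, 3.14].

## Interface

Orientations are given as [roll, pitch, yaw] about the fixed x, y, z axes, in that order (R = Rz(yaw) Ry(pitch) Rx(roll)).
In Python, from cell import ctrl gives the robot as it stands.
- The arm moves only by the shell command python3 -m pendant 'ROWS' [OPENING] [FORCE]. ROWS is JSON, a list of rows, each a list of 2 entries, a list of its own where there are three numbers: the shift along the tool's x, y, z in units of 50 mm (1.0 is 50 mm), then the turn about the tool's z in units of 6 degrees (1.0 is 6 degrees). In form: [[[dx, dy, dz], roll], ...]. A call has exactly 8 rows; each row is the pose to reach, as a shift and turn from the pose commanded when the call began, along the tool's axes at that moment; what a row does not reach only later rows make up. A row lasts 1/10 s, in which the tool goes at most 50 mm and 8.59 degrees, less where a joint would pass 70% of its speed; a pose out of reach is approached as far as the arm can. A call with a gripper value outside its range is refused whole. OPENING is the closure, from 0 (fully open) to 1 (shut), set as the call begins (- or left out, the last holds). The fingers move at their own pace and stop on an object; FORCE is the grip in N (left out, the last holds). Time passes only in rows, so rows that repeat a pose let the fingers close, or fill a call up. It gives the time, the measured TCP pose, the force, the opening and the grip force at its end, in the units of the state.
- ctrl.read_state(): the state, without advancing time (a new reading comes with each control period).
- ctrl.read_camera(name): name is "scene" or "top" or "wrist"; returns a dict with "pixels" (420x560x3 uint8, blue, green, red), "range_z" (420x560 float32, mm along the optical axis (not along the pixel's ray), 0 where there is no reading), "intrinsics" (3x3 intrinsics, pixels), "dist" ([k1, k2, p1, p2, k3] as OpenCV has them; the pictures are not rectified), "R" (3x3) and "t" (3): a world point X has camera coordinates R X + t. Camera axes: x right, y down, z forward; pixel columns grow to the right and rows downward; lengths in mm; the calibration is good to about 2 mm. A picture is of the moment at which its call begins.
- ctrl.sign_off(): hands the job in; it is judged then, once.
The state is a dict: "clock": time; "joint_pos": joint angles; "qd": joint speeds; "joint_torque": joint torques, N m; "eef_pos": TCP position; "eef_rot": TCP orientation; "ft_force": force on the tool from outside, world axes, zero at the start; "wrist_torque": the same for the moment, N m; "gripper_width": finger opening in mm; "finger_force": force on a finger pad.
Only numpy, scipy, OpenCV 4.12 (cv2) and the standard library are available. Lean on these libraries where they do the work, as an engineer would, in place of code of your own. Each camera call takes 0.05 s, during which the arm holds its last target. There are 200 camera calls.

## Working session

There is one attempt and no reset: what is moved stays moved. The work goes in short steps, Python scripts to look and compute and a shell command to move; the robot and the scene stay as the last step left them, time stands still between calls to the robot, and variables do not carry over. Pictures are saved under pics/ and viewed, at most 14 in all, crops included, and the job is handed in when it is done.

```bash
ls; mkdir -p pics
cat > h.py <<'E'
import numpy as np, cv2
from cell import ctrl
def cam(n,save=None):
    c=ctrl.read_camera(n)
    if save: cv2.imwrite('pics/'+save,c['pixels'])
    return c
def cast(c,uv,z):
    K=np.array(c['intrinsics']);R=np.array(c['R']);t=np.array(c['t'])
    p=cv2.undistortPoints(np.array(uv,float).reshape(-1,1,2),K,np.array(c['dist'])).reshape(-1,2)
    d=np.c_[p,np.ones(len(p))]@R; o=-R.T@t
    return o+d*((z-o[2])/d[:,2])[:,None]
def proj(c,X):
    return cv2.projectPoints(np.array(X,float).reshape(-1,1,3),cv2.Rodrigues(np.array(c['R']))[0],np.array(c['t']),np.array(c['intrinsics']),np.array(c['dist']))[0].reshape(-1,2)
def pts(c):
    K=np.array(c['intrinsics']);R=np.array(c['R']);t=np.array(c['t']);z=c['range_z']
    v,u=np.mgrid[:z.shape[0],:z.shape[1]]
    p=cv2.undistortPoints(np.stack([u,v],-1).reshape(-1,1,2).astype(float),K,np.array(c['dist'])).reshape(-1,2)
    X=np.c_[p,np.ones(len(p))]*z.reshape(-1,1)
    return ((X-t)@R).reshape(z.shape+(3,))
E
python3 - <<'E'
from h import *
for n in ('scene','top','wrist'):
    c=cam(n,n+'0.png'); print(n,-np.array(c['R']).T@c['t'],c['intrinsics'])
print(ctrl.read_state())
E
```

```text
pics
scene [1314.52135113 -512.07061459 1151.48841074] [[541.12274772   0.         273.72617615]
 [  0.         541.12274772 205.6927779 ]
 [  0.           0.           1.        ]]
top [ 420.68101393  -14.91090114 1085.45373788] [[408.46095458   0.         277.7774713 ]
 [  0.         408.46095458 216.0044059 ]
 [  0.           0.           1.        ]]
wrist [101.32439511 544.16094781 373.9714649 ] [[305.86447321   0.         276.8465645 ]
 [  0.         305.86447321 207.89258736]
 [  0.           0.           1.        ]]
{'clock': 0.15, 'joint_pos': array([ 1.19938244e+00,  3.00375796e-01,  1.52140630e+00, -7.34737495e-06,
        1.32071064e+00, -6.66161416e-02]), 'qd': array([-0.00111445, -0.00075421, -0.00271251,  0.00185119, -0.00147156,
       -0.00030058]), 'joint_torque': array([ 6.83312282e-04, -5.43661988e+01, -3.61892545e+01, -6.18394006e-05,
        3.05983667e-03,  2.07034709e-06]), 'eef_pos': array([165.01051402, 524.49758663, 241.84753319]), 'eef_rot': array([-3.14069409e+00, -5.28145811e-05,  2.83679670e+00]), 'ft_force': array([-0.72869368, -0.80003947,  0.37311454]), 'wrist_torque': array([ 0.02415636, -0.01923681, -0.00302319]), 'finger_force': 0.0, 'gripper_width': 85.64075619513576}
```

View pics/top0.png

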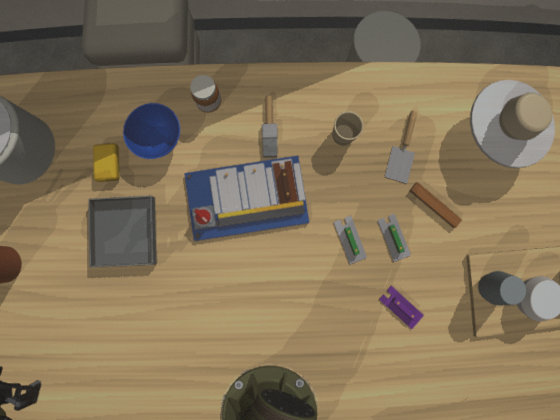

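View pics/scene0.png

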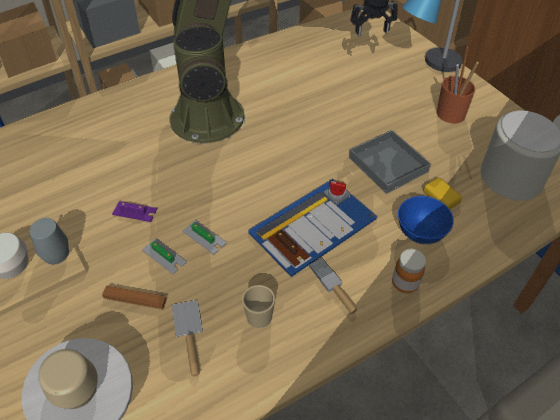

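Top view: the head is at about (245,200), with the worn blade in its right-hand slot (285,183) and the red cap at (203,215). The tray is at (122,232), fresh blades are at (350,240) and (395,240), and the purple decoy is at (402,307). Only one worn blade and two fresh ones are present.

```bash
cat > seg.py <<'E'
from h import *
def blobs(c,lo,hi,mina=15,z=None,roi=None):
    hsv=cv2.cvtColor(c['pixels'],cv2.COLOR_BGR2HSV); m=cv2.inRange(hsv,np.array(lo),np.array(hi))
    if roi: k=np.zeros_like(m);k[roi[1]:roi[3],roi[0]:roi[2]]=255;m&=k
    cs,_=cv2.findContours(m,cv2.RETR_EXTERNAL,cv2.CHAIN_APPROX_NONE); out=[]
    for q in cs:
        a=cv2.contourArea(q)
        if a>=mina:
            w=cast(c,q.reshape(-1,2),z)[:,:2].astype(np.float32)
            r=cv2.minAreaRect(w); box=cv2.boxPoints(r); e=[box[1]-box[0],box[2]-box[1]]; l=max(e,key=np.linalg.norm)
            out.append((a,cv2.minEnclosingCircle(q)[0],np.round(r[0],1),np.round(r[1],1),round(np.arctan2(l[1],l[0])%np.pi,3)))
    return out
E
python3 - <<'E'
from seg import *
c=cam('top')
for nm,lo,hi,z in (('green',(45,90,40),(85,255,255),26),('red',(0,180,100),(6,255,255),65),('red2',(174,150,80),(180,255,255),65),('yellow',(22,140,100),(32,255,255),27),('blue',(105,120,40),(125,255,255),14),('grey',(90,5,30),(130,90,120),35),('brown',(2,100,20),(14,255,110),26)):
    for b in blobs(c,lo,hi,20,z): print(nm,*b)
P=pts(c)
for u,v in((350,240),(203,215),(122,232),(122,199),(285,183),(228,190),(300,230)): print(u,v,P[v,u])
big=cv2.resize(c['pixels'][140:270,80:420],None,fx=2.35,fy=2.35,interpolation=cv2.INTER_CUBIC);cv2.imwrite('pics/top1.png',big)
E
```

```text
green 99.5 (351.0, 241.0) [ 444.9 -226.2] [72.4 14. ] 0.331
green 90.0 (397.5, 238.0) [ 447.5 -344.8] [72.  14.3] 0.327
yellow 92.0 (238.5, 213.0) [525.3  67.6] [  9.3 107.8] 1.705
yellow 762.5 (104.76720428466797, 162.1261749267578) [670.  421.5] [97.7 67.2] 0.067
blue 441.0 (253.0, 224.5) [486.9  29.2] [ 27.9 287.4] 1.751
blue 580.0 (202.0, 188.5) [594.2 164.7] [90.7 78.1] 0.138
blue 2093.5 (150.89370727539062, 130.3031463623047) [756.2 301.8] [151.  148.4] 1.533
grey 142.0 (511.5, 287.6052551269531) [ 311.4 -660.5] [59.  47.1] 0.52
grey 584.5 (247.2186737060547, 217.2323455810547) [562.8  54.5] [151.5 294.7] 1.775
grey 29.0 (19.5, 34.5) [1052.9  693. ] [37.1 32.2] 0.794
brown 593.5 (3.25, 264.0) [402.4 684.9] [96.8 62. ] 0.016
brown 35.5 (201.91860961914062, 217.63954162597656) [508.2 166.9] [36.6 15.6] 1.011
brown 28.5 (434.73455810546875, 204.7345733642578) [ 527.  -445.4] [153.3  27.5] 0.68
brown 603.5 (285.0807800292969, 182.12445068359375) [603.4 -55.4] [106.7  46.8] 0.141
brown 95.0 (205.0, 92.4000015258789) [841.1 148.7] [42.3 71.3] 1.958
350 240 [ 446.68322201 -221.29438532   26.06465143]
203 215 [517.57903507 154.0659872   63.00043735]
122 232 [482.76423526 382.96587734   2.49985469]
122 199 [569.53514008 377.76081199  18.837867  ]
285 183 [598.27445027 -55.22156619  38.60207498]
228 190 [587.71948564  95.66095655  10.35977194]
300 230 [ 4.77380408e+02 -9.33179239e+01 -3.20723035e-02]
```

View pics/top1.png

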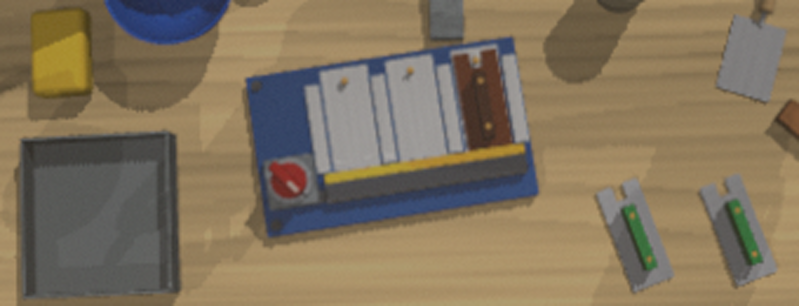

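The crop confirms the layout. The head is yawed about 0.13 rad. The wing's white stripe is at the lower right of the cap, and the fresh blades' notches point up (+x), yawed about 0.33 rad. Next I go above the cap and look with the wrist camera.

```bash
cat > rel.py <<'E'
import sys
from h import *
from scipy.spatial.transform import Rotation as Ro
def rel(x,y,z,yaw):
    s=ctrl.read_state(); R=Ro.from_euler('xyz',s['eef_rot']).as_matrix(); y0=s['eef_rot'][2]
    y0=np.arctan2(R[1,0],R[0,0])
    d=R.T@(np.array([x,y,z])-s['eef_pos'])/50
    dy=-np.degrees((yaw-y0+np.pi)%(2*np.pi)-np.pi)/6
    print('rel',np.round(d,3),'roll',round(dy,2),'now',np.round(s['eef_pos'],1),round(y0,3),'j6',round(s['joint_pos'][5],2),'w',round(s['gripper_width'],1),'F',np.round(s['ft_force'],1),s['clock'])
if __name__=='__main__': rel(*map(float,sys.argv[1:]))
E
python3 rel.py 515 157 200 0.87
```

```text
rel [-8.883 -4.911  0.842] roll 18.78 now [165.  524.5 241.9] 2.837 j6 -0.07 w 85.3 F [-0.8  0.7 -0.6] 0.2
```

```bash
python3 -m pendant '[[[-1,-0.6,0],1.4],[[-2,-1.1,0],2.8],[[-3,-1.6,0],4.2],[[-4,-2.2,0],5.6],[[-5,-2.8,0],7],[[-6,-3.3,0],8.4],[[-7,-3.9,0],9.8],[[-8,-4.5,0],11.2]]' 0; python3 rel.py 515 157 200 0.87
```

```text
clock: 1.0
eef_pos: [440.5, 232.0, 242.4]
eef_rot: [3.141, -0.0, 1.658]
ft_force: [-0.1, 0.8, -0.0]
gripper_width: 85.4
finger_force: 0.0
rel [-1.624  1.353  0.847] roll 7.52 now [440.5 232.  242.4] 1.658 j6 0.32 w 85.4 F [-0.1  0.8 -0. ] 1.0
```

```bash
python3 -m pendant '[[[-0.4,0.3,0.2],1.4],[[-0.8,0.6,0.4],2.8],[[-1.2,1,0.6],4.2],[[-1.6,1.35,0.85],5.6],[[-1.62,1.35,0.85],7],[[-1.62,1.35,0.85],7.5],[[-1.62,1.35,0.85],7.5],[[-1.62,1.35,0.85],7.5]]' 0
python3 - <<'E'
from seg import *
c=cam('wrist','w1.png'); np.savez('w1.npz',**c)
for nm,lo,hi,z in (('red',(0,180,80),(8,255,255),65),('red2',(172,150,80),(180,255,255),65),('yellow',(20,140,80),(34,255,255),27),('blue',(105,120,30),(125,255,255),14),('brown',(2,100,20),(14,255,110),26)):
    for b in blobs(c,lo,hi,100,z): print(nm,*b)
E
```

```text
clock: 1.8
eef_pos: [514.1, 159.5, 199.8]
eef_rot: [-3.142, 0.0, 0.881]
ft_force: [-0.9, 0.2, 0.1]
gripper_width: 85.3
finger_force: 0.0
red 962.5 (277.0, 196.0) [518.6 164.6] [33.2 33.1] 1.44
yellow 824.0 (333.4696960449219, 250.46969604492188) [524.   69.7] [ 11.3 107.2] 1.707
blue 11623.5 (371.85858154296875, 221.306640625) [565.5  49.3] [181.1 305.6] 1.705
brown 2372.0 (463.5, 274.5) [614.6 -46.9] [81.7 50.5] 0.146
brown 112.5 (526.5, 11.5) [793.9 143.8] [ 8.7 35.7] 1.866
```

View pics/w1.png

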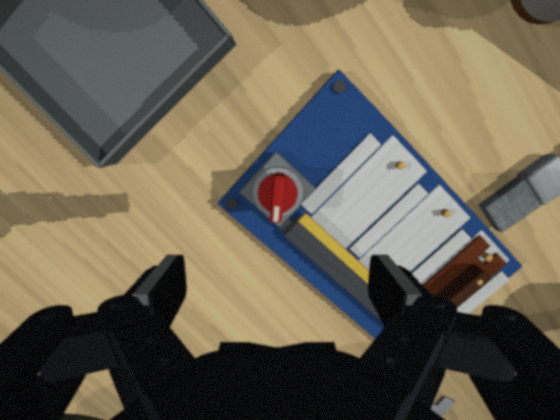

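Wrist view: the cap is at (277,195) with its stripe pointing down. Brass pins are at (400,165), (446,212) and (489,258), and the worn blade lies in slot 0.

Run:
```python
from seg import *
c=dict(np.load('w1.npz'))
for b in blobs(c,(10,110,110),(25,255,255),3,23,roi=(380,140,510,280)): print('pin',*b)
p=cast(c,[(400,165),(446,212),(489,258)],23)[:,:2]; print(p, np.linalg.norm(np.diff(p,axis=0),axis=1), np.arctan2(*(p[2]-p[0])))
hsv=cv2.cvtColor(c['pixels'],cv2.COLOR_BGR2HSV)[150:240,240:320]
red=((hsv[...,0]<8)|(hsv[...,0]>172))&(hsv[...,1]>150); wh=(hsv[...,1]<110)&(hsv[...,2]>150)
print(np.array([''.join('r' if a and hh[2]>130 else 'd' if a else 'w' if b else '.' for a,b,hh in zip(r,w,h)) for r,w,h in zip(red,wh,hsv)])[14:84:2])
```

```text
pin 30.0 (489.0, 257.70001220703125) [648.1 -49.4] [8.1 6.8] 1.068
pin 18.0 (446.5, 213.0) [637.9  26.6] [4.4 5.7] 2.452
pin 20.0 (400.0, 165.0) [627.6 100.8] [4.1 6.1] 2.456
[[627.48835914 100.85798077]
 [638.05103737  27.90499874]
 [648.0535441  -49.4594585 ]] [73.71368773 78.00839304] 3.00562507843424
['w...............................................................................'
 '................................................................................'
 '................................................................................'
 '................................ww..............................................'
 '................................................................................'
 '...................................dddddddd.....................................'
 '..............................ddddddddddddddddd.................................'
 '..........................ddddddddddrrrrrrrrrdrrrd..............................'
 '........................ddddddddddddrrrrrrrrrrrrrrrr............................'
 '......................dddddddddddddr
[... 1446 characters left out ...]
...................wwwwwww'
 '..............................dd.wwwwww.r..............................wwwwwwwww'
 '...............................d.wwwwwwrr................................wwwwwww'
 '............................................................................wwww'
 '..............................................................................ww'
 '................................................................................'
 '................................................................................'
 '................................................................................'
 'www.............................................................................']
```

```bash
python3 - <<'E'
from seg import *
c=dict(np.load('w1.npz'))
print(cast(c,[(276,197)],65),cast(c,[(277.5,195)],41))
a=cast(c,[(276.5,178),(272.5,212)],65); d=a[1]-a[0]; print('wing yaw',np.arctan2(d[1],d[0]))
P=np.array([627.5,100.8]);h=.136
for t in(65,41):
    q=cast(c,[(276,197) if t==65 else (277.5,195)],t)[0,:2]-P; print(q@[np.cos(h),np.sin(h)],q@[-np.sin(h),np.cos(h)])
E
python3 rel.py 513 159 120 0.77
```

```text
[[515.65829836 162.59153341  65.        ]] [[514.41004963 158.90602923  41.        ]]
wing yaw -2.3765365673714216
-102.43121598121108 76.38459151593133
-104.16762356409794 72.902357361149
rel [-0.023 -0.011  1.597] roll 1.06 now [514.1 159.6 199.8] 0.881 j6 0.92 w 85.4 F [0.1 0.2 0.1] 1.85
```

```bash
python3 -m pendant '[[[0.03,0,0.4],1.1],[[0.03,0,0.8],1.1],[[0.03,0,1.2],1.1],[[0.03,0,1.6],1.1],[[0.03,0,2.0],1.1],[[0.03,0,2.4],1.1],[[0.03,0,2.7],1.1],[[0.03,0,2.92],1.1]]' 0.4
python3 -m pendant '[[[0,0,0],0],[[0,0,0],0],[[0,0,0],0],[[0,0,0],0],[[0,0,0],0],[[0,0,0],0],[[0,0,0],0],[[0,0,0],0]]' 1 25; python3 rel.py 515 161 54 0.77
```

```text
clock: 2.65
eef_pos: [514.8, 160.7, 52.9]
eef_rot: [-3.141, 0.001, 0.765]
ft_force: [0.7, 0.8, 0.2]
gripper_width: 51.4
finger_force: 0.0
clock: 3.45
eef_pos: [515.6, 160.7, 54.6]
eef_rot: [3.141, -0.001, 0.763]
ft_force: [-0.8, -0.3, 6.4]
gripper_width: 11.5
finger_force: 31.6
rel [-0.005 -0.013  0.013] roll -0.06 now [515.6 160.7  54.6] 0.763 j6 1.04 w 11.5 F [-0.8 -0.3  6.4] 3.45
```

```bash
python3 -m pendant '[[[0,0,-0.03],-1.3],[[0,0,-0.03],-2.6],[[0,0,-0.03],-3.9],[[0,0,-0.03],-5.2],[[0,0,-0.03],-6.5],[[0,0,-0.03],-7.8],[[0,0,-0.03],-9.1],[[0,0,-0.03],-10.4]]'
python3 -m pendant '[[[0,0,0],-1.3],[[0,0,0],-2.6],[[0,0,0],-3.9],[[0,0,0],-5.2],[[0,0,0],-6.5],[[0,0,0],-7.8],[[0,0,0],-9.1],[[0,0,0],-10.4]]'; python3 rel.py 515 161 54 3.15;  python3 -c "
from cell import ctrl;print(ctrl.read_state()['wrist_torque'])"
```

```text
clock: 4.25
eef_pos: [515.2, 160.6, 54.9]
eef_rot: [3.141, -0.0, 1.858]
ft_force: [4.4, 1.5, -8.1]
gripper_width: 11.3
finger_force: 29.5
clock: 5.05
eef_pos: [515.1, 160.5, 54.9]
eef_rot: [-3.141, -0.0, 2.947]
ft_force: [3.1, 0.3, -8.4]
gripper_width: 10.9
finger_force: 29.6
rel [0.005 0.01  0.017] roll -1.94 now [515.1 160.5  54.9] 2.947 j6 -1.14 w 10.9 F [ 3.1  0.3 -8.4] 5.05
[-0.03036622 -0.69899187 -0.01605654]
```

```bash
python3 -m pendant '[[[0,0,0],-0.6],[[0,0,0],-1.2],[[0,0,0],-1.8],[[0,0,0],-2.3],[[0,0,0],-2.3],[[0,0,0],-2.3],[[0,0,0],-2.3],[[0,0,0],-2.3]]'
python3 -c "
from cell import ctrl;print(ctrl.read_state()['wrist_torque'])"
python3 -m pendant '[[[0,0,0],0],[[0,0,0],0],[[0,0,0],0],[[0,0,-0.5],0],[[0,0,-1.0],0],[[0,0,-1.5],0],[[0,0,-2],0],[[0,0,-2.5],0]]' 0.3; python3 rel.py 590 -60 200 0.136
```

```text
clock: 5.85
eef_pos: [515.1, 160.4, 54.9]
eef_rot: [-3.141, -0.0, -3.102]
ft_force: [4.8, -1.1, -12.2]
gripper_width: 11.2
finger_force: 29.0
[-0.16462577 -0.94334483  0.00982299]
clock: 6.65
eef_pos: [515.0, 160.6, 181.7]
eef_rot: [3.141, 0.0, -3.101]
ft_force: [-0.9, 0.1, -0.1]
gripper_width: 60.4
finger_force: 0.0
rel [-1.32  -4.469 -0.367] roll 29.09 now [515.  160.6 181.7] -3.101 j6 -1.38 w 60.4 F [-0.9  0.1 -0.1] 6.65
```

```bash
python3 -m pendant '[[[-0.3,-0.8,-0.2],-0.3],[[-0.5,-1.6,-0.2],-0.6],[[-0.8,-2.4,0],-0.9],[[-1.1,-3.2,0.2],-0.9],[[-1.4,-4,0.4],-0.9],[[-1.44,-4.4,0.6],-0.9],[[-1.44,-4.4,0.9],-0.9],[[-1.44,-4.4,0.9],-0.9]]' 0.5; python3 rel.py 595.6 -56.6 31 3.278
python3 - <<'E'
from seg import *
c=cam('wrist','w2.png'); np.savez('w2.npz',**c)
for b in blobs(c,(10,110,110),(25,255,255),10,23): print('pin',*b)
for b in blobs(c,(0,80,15),(14,255,60),60,40): print('stiff',*b)
for b in blobs(c,(0,80,15),(14,255,160),60,18): print('blade',*b)
for b in blobs(c,(20,140,80),(34,255,255),100,27): print('lip',*b)
E
```

```text
clock: 7.45
eef_pos: [595.0, -56.0, 133.2]
eef_rot: [3.14, -0.003, -3.007]
ft_force: [-0.4, 0.3, -0.4]
gripper_width: 42.7
finger_force: 0.0
rel [-0.017 -0.016  2.043] roll -0.02 now [595.  -56.  133.2] -3.007 j6 -1.86 w 42.7 F [-0.4  0.3 -0.4] 7.45
pin 41.5 (445.5, 266.5) [626.5  97.7] [9.8 5.4] 0.955
pin 46.0 (361.7727355957031, 267.4545593261719) [637.   24.4] [8.  6.8] 0.496
pin 40.5 (276.5, 267.0) [646.5 -48.9] [7.6 5.2] 0.134
pin 56.0 (276.5, 247.5) [628.5 -51.8] [7.6 7.5] 0.887
pin 66.0 (276.0, 182.5) [573.  -59.7] [7.4 7.5] 2.495
pin 4130.5 (374.4812316894531, 125.0) [518.5  11. ] [ 11.5 228.8] 1.706
pin 43.0 (72.5, 9.0) [ 467.5 -220.8] [5.3 4.6] 0.9
blade 7456.0 (277.15802001953125, 207.6656951904297) [599.  -55.9] [118.9  49.3] 0.145
blade 335.0 (558.0, 152.5) [519.4 163. ] [34.3 10.2] 0.366
lip 3835.0 (374.0, 124.0) [518.7   9.6] [ 10.7 224.2] 1.704
```

View pics/w2.png

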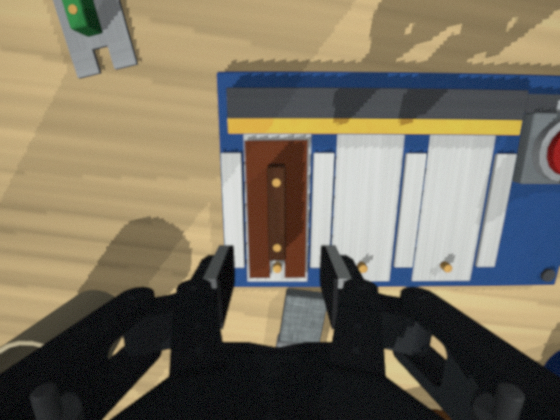

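The jaw is back, and the worn blade at (277,208) lies centred between the fingers. I descend and grip it.

```bash
python3 -m pendant '[[[0,0,0.4],0],[[0,0,0.8],0],[[0,0,1.2],0],[[0,0,1.6],0],[[0,0,1.9],0],[[-0.01,-0.01,2.02],0],[[-0.01,-0.01,2.02],0],[[-0.01,-0.01,2.02],0]]' 
python3 -m pendant '[[[0,0,0],0],[[0,0,0],0],[[0,0,0],0],[[0,0,0],0],[[0,0,0],0],[[0,0,-0.5],0],[[0,0,-1],0],[[0,0,-1.5],0]]' 1 50; python3 rel.py 485 380 130 3.22
```

```text
clock: 8.3
eef_pos: [597.1, -56.5, 35.2]
eef_rot: [-3.141, 0.001, -3.006]
ft_force: [0.5, 0.1, -0.4]
gripper_width: 42.7
finger_force: 0.0
clock: 9.1
eef_pos: [596.4, -56.7, 110.1]
eef_rot: [3.141, -0.0, -3.007]
ft_force: [-0.1, -0.1, -1.3]
gripper_width: 12.5
finger_force: 48.9
rel [ 1.034  8.955 -0.395] roll 0.54 now [596.4 -56.7 110.1] -3.007 j6 -1.86 w 12.5 F [-0.1 -0.1 -1.3] 9.1
```

```bash
python3 -m pendant '[[[0.1,1,-0.4],0.3],[[0.2,2,-0.8],0.5],[[0.3,3,-0.8],0.5],[[0.5,4,-0.8],0.5],[[0.6,5,-0.8],0.5],[[0.7,6,-0.8],0.5],[[0.8,7,-0.8],0.5],[[0.9,8,-0.8],0.5]]'
python3 - <<'E'
from seg import *
c=cam('wrist','w3.png')
cc=cam('top'); q=cast(cc,[(89.4,198.7),(154.5,196.2),(155.7,264.3),(90.6,266.4)],35); print(q.mean(0),q)
for b in blobs(cc,(90,5,20),(130,90,120),200,35,roi=(60,180,170,290)): print(*b)
E
python3 rel.py 485 380 60 3.22
```

```text
clock: 9.9
eef_pos: [499.6, 325.9, 149.5]
eef_rot: [3.142, 0.0, -3.059]
ft_force: [1.3, 0.3, -0.0]
gripper_width: 12.5
finger_force: 49.0
[482.98037    370.63472885  35.        ] [[570.41748893 460.07077527  35.        ]
 [572.40977921 285.42526131  35.        ]
 [395.89469345 282.36655971  35.        ]
 [393.1995184  454.67631912  35.        ]]
rel [0.178 1.041 1.786] roll 0.09 now [498.4 328.8 149.2] -3.054 j6 -1.14 w 12.9 F [ 0.6 -1.7 -0.1] 10.0
```

View pics/w3.png

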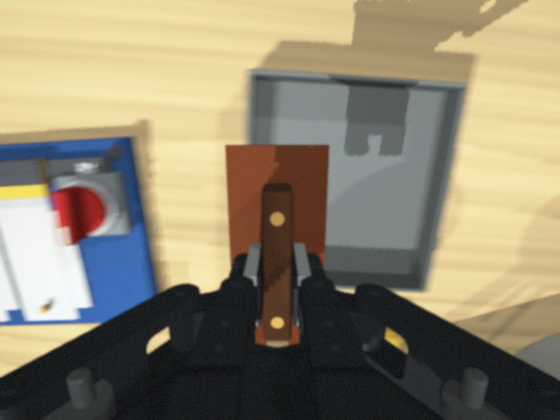

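The blade is held, and the tray is centred near (483,371), unmoved. I place the blade there.

```bash
python3 rel.py 481 371 32 3.22; python3 -m pendant '[[[0.26,0.85,0.3],0.1],[[0.26,0.85,0.7],0.1],[[0.26,0.85,1.2],0.1],[[0.26,0.85,1.7],0.1],[[0.26,0.85,2.2],0.1],[[0.26,0.85,2.4],0.1],[[0.26,0.85,2.4],0.1],[[0.26,0.85,2.4],0.1]]' 
python3 -m pendant '[[[0,0,0],0],[[0,0,0],0],[[0,0,0],0],[[0,0,0],0],[[0,0,-0.5],0],[[0,0,-1.1],0],[[0,0,-1.8],0],[[0,0,-2.6],0]]' 0.6; python3 rel.py 445 -226 180 3.47
```

```text
rel [0.273 0.868 2.346] roll 0.09 now [498.4 328.8 149.2] -3.054 j6 -1.14 w 12.9 F [ 0.6 -1.7 -0.1] 10.0
clock: 10.8
eef_pos: [484.5, 365.4, 30.4]
eef_rot: [3.141, 0.001, -3.07]
ft_force: [-0.1, 0.2, -0.6]
gripper_width: 12.7
finger_force: 49.2
clock: 11.6
eef_pos: [483.6, 365.0, 160.1]
eef_rot: [-3.141, -0.001, -3.069]
ft_force: [-0.2, -0.7, -0.7]
gripper_width: 34.3
finger_force: 0.0
rel [  1.624 -11.734  -0.388] roll -2.45 now [483.6 365.  160.1] -3.069 j6 -1.06 w 34.3 F [-0.2 -0.7 -0.7] 11.6
```

```bash
python3 -m pendant '[[[0.1,-0.7,-0.4],1.4],[[0.2,-1.4,-0.5],2.8],[[0.3,-2.1,-0.5],4.2],[[0.4,-2.8,-0.5],5.6],[[0.5,-3.5,-0.5],7],[[0.6,-4.2,-0.5],8.4],[[0.7,-4.9,-0.5],9.8],[[0.8,-5.6,-0.5],11.2]]' 0.4;  python3 rel.py 445 -226 160 0.33
python3 - <<'E'
from seg import *
c=cam('top')
for b in blobs(c,(45,90,40),(85,255,255),20,26): print(*b)
E
```

```text
clock: 12.4
eef_pos: [464.0, 81.8, 184.5]
eef_rot: [3.141, 0.0, 2.035]
ft_force: [0.5, 0.1, 0.7]
gripper_width: 50.9
finger_force: 0.0
rel [-5.334 -3.096  0.49 ] roll 16.28 now [464.   81.8 184.5] 2.035 j6 -0.37 w 50.9 F [0.5 0.1 0.7] 12.4
96.5 (351.5, 241.0) [ 444.3 -226. ] [71.5 13.3] 0.334
113.5 (396.0, 238.5) [ 447.5 -344.1] [72.4 15. ] 0.344
```

```bash
python3 -m pendant '[[[-0.6,-0.4,0],1.4],[[-1.3,-0.8,0],2.8],[[-1.9,-1.2,0.1],4.2],[[-2.6,-1.6,0.2],5.6],[[-3.3,-2,0.3],7],[[-3.9,-2.3,0.4],8.4],[[-4.5,-2.7,0.5],9.8],[[-5.3,-3.1,0.5],11.2]]' 
python3 rel.py 445 -226 160 0.33
```

```text
clock: 13.25
eef_pos: [445.6, -224.2, 159.0]
eef_rot: [-3.141, 0.0, 0.863]
ft_force: [0.6, 0.5, 0.7]
gripper_width: 51.1
finger_force: 0.0
rel [-0.034  0.014 -0.021] roll 5.09 now [ 445.6 -224.2  159. ] 0.863 j6 0.17 w 51.1 F [0.6 0.5 0.7] 13.25
```

```bash
python3 -m pendant '[[[0,0,0],1.4],[[0,0,0.2],2.8],[[0,0,0.4],4.2],[[0,0,0.6],5.1],[[0,0,0.6],5.1],[[0,0,0.6],5.1],[[0,0,0.6],5.1],[[0,0,0.6],5.1]]'
python3 - <<'E'
from seg import *
c=cam('wrist','w4.png')
for b in blobs(c,(45,90,30),(85,255,255),40,26): print(*b)
for b in blobs(c,(90,0,110),(130,60,255),300,4): print('steel',*b)
E
python3 rel.py 445 -226 17.5 0.33
```

```text
clock: 14.05
eef_pos: [446.4, -223.4, 129.8]
eef_rot: [3.141, -0.001, 0.335]
ft_force: [0.1, 0.3, -0.8]
gripper_width: 51.1
finger_force: 0.0
1883.5 (410.0, 251.5) [ 447.6 -341.5] [79.1 20.5] 0.347
1337.0 (279.5, 211.0) [ 445.1 -226.6] [75.2 12.4] 0.332
steel 1608.0 (411.5, 230.40908813476562) [ 455.7 -342.5] [105.6  48.8] 0.34
steel 2956.5 (279.5, 198.37692260742188) [ 447.5 -225.3] [116.6  47.9] 0.334
steel 5360.0 (528.2815551757812, 43.66279983520508) [ 637.8 -366.5] [62.5 65.5] 2.836
rel [-0.043  0.04   2.244] roll 0.05 now [ 446.3 -223.4  129.7] 0.335 j6 0.7 w 51.0 F [ 0.1 -0.7 -0.1] 14.1
```

View pics/w4.png

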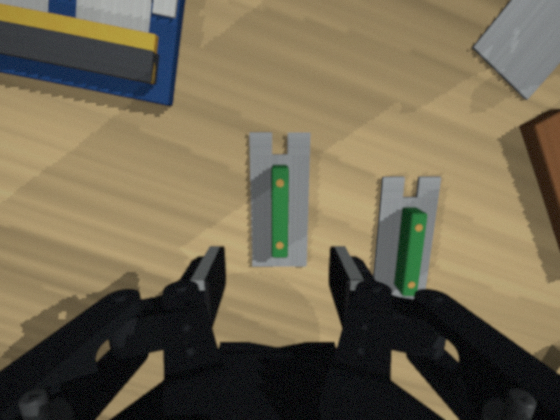

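View: fresh blade A is between the fingers at (280,200) and B is at (410,235). I grip A.

```bash
python3 -m pendant '[[[-0.04,0.05,0.5],0],[[-0.04,0.05,1.0],0],[[-0.04,0.05,1.4],0],[[-0.04,0.05,1.8],0],[[-0.04,0.05,2.1],0],[[-0.04,0.05,2.24],0],[[-0.04,0.05,2.24],0],[[-0.04,0.05,2.24],0]]' 
python3 -m pendant '[[[0,0,0],0],[[0,0,0],0],[[0,0,0],0],[[0,0,0],0],[[0,0,0],0],[[0,0,0],0],[[0,0,0],0],[[0,0,0],0]]' 1 50;python3 rel.py 595.6 -56.6 140 0.136
```

```text
clock: 14.9
eef_pos: [445.5, -226.5, 18.0]
eef_rot: [3.141, -0.001, 0.334]
ft_force: [0.3, 0.2, 0.4]
gripper_width: 51.2
finger_force: 0.0
clock: 15.7
eef_pos: [445.5, -226.5, 18.0]
eef_rot: [3.141, -0.001, 0.334]
ft_force: [-1.7, 0.4, 6.0]
gripper_width: 12.9
finger_force: 49.8
rel [ 3.953 -2.224 -2.44 ] roll 1.89 now [ 445.5 -226.5   18. ] 0.334 j6 0.69 w 12.9 F [-1.7  0.4  6. ] 15.7
```

```bash
python3 -m pendant '[[[0,0,-0.6],0],[[0.3,-0.2,-1.4],0.3],[[1,-0.6,-2],0.8],[[1.8,-1,-2],1.3],[[2.6,-1.5,-2],1.9],[[3.3,-1.9,-2],1.9],[[3.95,-2.22,-1.9],1.9],[[3.95,-2.22,-1.8],1.9]]' 
python3 -m pendant '[[[0,0,0],0],[[0,0,0],0],[[0,0,0],0],[[0,0,0],0],[[0,0,0],0],[[0,0,0],0],[[0,0,0],0],[[0,0,0],0]]'
python3 - <<'E'
from seg import *
c=cam('wrist','w5.png'); np.savez('w5.npz',**c)
for b in blobs(c,(10,110,110),(25,255,255),10,23): print('pin',*b)
E
python3 rel.py 595 -56.2 34 0.136
```

```text
clock: 16.5
eef_pos: [597.2, -53.6, 107.0]
eef_rot: [-3.141, -0.001, 0.139]
ft_force: [-1.2, -0.0, -1.5]
gripper_width: 12.6
finger_force: 49.1
clock: 17.3
eef_pos: [595.3, -56.7, 107.3]
eef_rot: [3.142, -0.0, 0.135]
ft_force: [0.1, -1.2, -0.4]
gripper_width: 12.6
finger_force: 49.1
pin 72.0 (277.0, 331.0) [497.5 -70.6] [7.8 8.3] 1.707
pin 1177.0 (101.0, 294.0) [508.4  74.9] [ 14.9 100.4] 1.707
pin 113.0 (276.82037353515625, 226.34466552734375) [588.5 -58.1] [9.4 9. ] 0.136
pin 87.0 (66.0, 143.0) [628.2  97.3] [ 6.3 10.4] 1.697
pin 57.5 (275.23468017578125, 143.4591827392578) [648.1 -48.8] [5.8 6.2] 2.173
pin 77.5 (169.5, 143.0) [638.3  24.3] [6.2 7.8] 1.702
rel [-0.005 -0.011  1.466] roll -0.01 now [595.3 -56.7 107.3] 0.135 j6 1.28 w 12.9 F [ 0.7  0.1 -1.4] 17.35
```

View pics/w5.png

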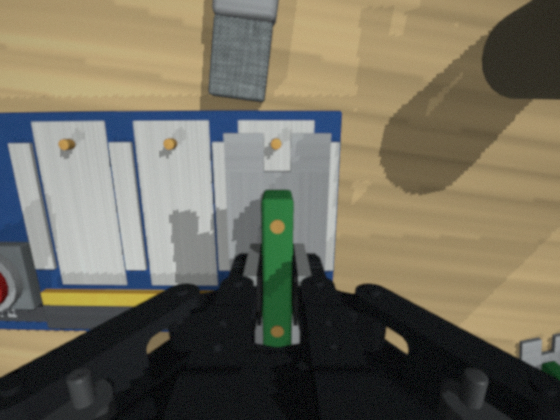

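The notch spans columns 265–290, with its end at row ~170. The pin of slot 0 shows inside it at (276,143). I'll work out the offset at plate height.

Run:
```python
from seg import *
c=dict(np.load('w5.npz'))
u=np.array([np.cos(.136),np.sin(.136)])
print('notch end',cast(c,[(277.5,170)],92.5),'tip',cast(c,[(277.5,133)],92.5)); 
e=cast(c,[(225,137),(330,136),(225,210),(330,210)],92.5); print(e,'mid',e[:2].mean(0))
print('origin from end',cast(c,[(277.5,170.5)],92.5)[0,:2]-42*u,'from tip',e[:2].mean(0)[:2]-60*u)
```

```text
notch end [[639.9903662  -51.32923598  92.5       ]] tip [[657.20716039 -48.96877249  92.5       ]]
[[652.08567072 -24.78279748  92.5       ]
 [659.21179444 -73.56055584  92.5       ]
 [616.59510439 -28.0622558   92.5       ]
 [623.69802038 -80.03622399  92.5       ]] mid [655.64873258 -49.17167666  92.5       ]
origin from end [598.13839772 -57.05652126] from tip [596.20275785 -57.30654535]
```

```bash
python3 -m pendant '[[[0.025,-0.02,0.3],0],[[0.025,-0.02,0.6],0],[[0.025,-0.02,0.9],0],[[0.025,-0.02,1.2],0],[[0.025,-0.02,1.35],0],[[0.025,-0.02,1.45],0],[[0.025,-0.02,1.49],0],[[0.025,-0.02,1.49],0]]' 
python3 rel.py 595 -56.2 34 0.136
```

```text
clock: 18.15
eef_pos: [596.5, -55.6, 32.9]
eef_rot: [3.141, -0.0, 0.135]
ft_force: [-0.2, -0.2, -1.5]
gripper_width: 12.7
finger_force: 49.1
rel [-0.032  0.008 -0.022] roll -0.01 now [596.5 -55.6  32.9] 0.135 j6 1.28 w 12.7 F [-0.2 -0.2 -1.5] 18.15
```

Nearly seated, within 1 mm. Release, lift, and look.

```bash
python3 -m pendant '[[[0,0,0.01],0],[[0,0,0.01],0],[[0,0,0.01],0],[[0,0,0.01],0],[[0,0,-0.5],0],[[0,0,-1],0],[[0,0,-1.6],0],[[0,0,-2.2],0]]' 0.55
python3 - <<'E'
from seg import *
c=cam('wrist','w6.png')
for b in blobs(c,(10,110,110),(25,255,255),10,23): print('pin',*b)
for b in blobs(c,(45,90,30),(85,255,255),40,40): print('stiff',*b)
t=cam('top')
for b in blobs(t,(45,90,30),(85,255,255),20,26): print('top',*b)
E
python3 rel.py 448 -343 130 0.34
```

```text
clock: 18.95
eef_pos: [596.2, -55.5, 144.0]
eef_rot: [-3.142, 0.0, 0.135]
ft_force: [1.3, 0.3, 0.4]
gripper_width: 38.5
finger_force: 0.0
pin 980.0 (277.0, 280.0) [525.8 -65.6] [13.3 70.2] 1.707
pin 1396.0 (133.5, 276.0) [507.8  66.2] [ 14.3 119.9] 1.712
pin 17.0 (277.0, 243.10000610351562) [561.  -60.8] [4.8 3.6] 0.136
pin 27.0 (277.0, 180.0) [617.4 -53.1] [4.8 4.8] 0.917
pin 41.5 (277.1071472167969, 142.42857360839844) [647.8 -49.2] [5.7 6.3] 2.499
pin 47.5 (185.14102172851562, 142.24359130859375) [637.9  25.3] [5.6 6.7] 1.703
pin 52.0 (95.0, 142.0) [628.3  99. ] [6.1 8.3] 1.998
stiff 317.5 (530.0, 351.0) [ 491.3 -313. ] [34.6 14.1] 1.086
stiff 1415.5 (277.0, 209.0) [595.5 -56.2] [76.7 13.1] 0.129
top 113.5 (396.0, 238.5) [ 447.6 -344.3] [72.5 14.8] 0.352
rel [-3.749  5.286  0.332] roll -1.96 now [598.1 -55.8 147.3] 0.135 j6 1.28 w 38.1 F [-0.3 -0.4 -0.3] 19.05
```

```bash
python3 -m pendant '[[[-0.6,0.8,0],-0.5],[[-1.1,1.6,0],-1],[[-1.7,2.3,0],-1.5],[[-2.2,3.1,0],-2],[[-2.8,3.9,0],-2],[[-3.3,4.6,0.1],-2],[[-3.75,5.28,0.2],-2],[[-3.75,5.28,0.2],-2]]' 0.45
python3 -m pendant '[[[0,0,0.1],0],[[0,0,0.1],0],[[0,0,0.1],0],[[0,0,0.1],0],[[0,0,0.1],0],[[0,0,0.1],0],[[0,0,0.1],0],[[0,0,0.1],0]]'
python3 - <<'E'
from seg import *
c=cam('wrist','w7.png')
for b in blobs(c,(45,90,30),(85,255,255),40,26): print(*b)
for b in blobs(c,(90,0,110),(130,60,255),300,4): print('steel',*b)
E
python3 rel.py 447.5 -343 17.5 0.34
```

```text
clock: 19.85
eef_pos: [443.7, -345.7, 131.7]
eef_rot: [-3.141, 0.001, 0.34]
ft_force: [0.1, 0.6, 0.8]
gripper_width: 47.0
finger_force: 0.0
clock: 20.65
eef_pos: [446.2, -342.4, 127.8]
eef_rot: [3.142, -0.0, 0.344]
ft_force: [0.2, 0.4, 0.2]
gripper_width: 47.2
finger_force: 0.0
1413.5 (281.5, 208.5) [ 447.7 -345.8] [75.1 13.1] 0.34
steel 3029.5 (281.5, 196.0801544189453) [ 449.9 -345. ] [117.   47.7] 0.345
steel 1716.5 (392.0, 2.3809523582458496) [ 609.1 -375.4] [28.9 60. ] 1.931
rel [0.021 0.02  2.207] roll 0.04 now [ 446.2 -342.4  127.8] 0.344 j6 0.51 w 47.1 F [-0.1  0.  -0.5] 20.7
```

```bash
python3 -m pendant '[[[0,0.07,0.5],0],[[0,0.07,1.0],0],[[0,0.07,1.4],0],[[0,0.07,1.8],0],[[0,0.07,2.1],0],[[0,0.07,2.2],0],[[0,0.07,2.2],0],[[0,0.07,2.2],0]]' 
python3 -m pendant '[[[0,0,0],0],[[0,0,0],0],[[0,0,0],0],[[0,0,0],0],[[0,0,0],0],[[0,0,0],0],[[0,0,0],0],[[0,0,0],0]]' 1 50;python3 rel.py 586 19 110 0.136
```

```text
clock: 21.5
eef_pos: [447.7, -346.0, 18.6]
eef_rot: [3.141, -0.001, 0.345]
ft_force: [0.1, -0.8, 1.2]
gripper_width: 46.7
finger_force: 0.0
clock: 22.3
eef_pos: [447.7, -346.0, 18.6]
eef_rot: [3.14, -0.001, 0.344]
ft_force: [-1.3, 0.2, 6.4]
gripper_width: 12.4
finger_force: 49.9
rel [ 5.07  -5.935 -1.832] roll 1.99 now [ 447.7 -346.    18.6] 0.344 j6 0.5 w 12.4 F [-1.3  0.2  6.4] 22.3
```

```bash
python3 -m pendant '[[[0,0,-0.6],0],[[0.5,-0.5,-1.4],0.5],[[1.1,-1.3,-2.2],1],[[1.8,-2.1,-2.2],1.5],[[2.5,-2.9,-2.2],2],[[3.1,-3.7,-2.2],2],[[3.8,-4.5,-2.2],2],[[4.4,-5.2,-2],2]]'; python3 rel.py 585.4 18.1 110 0.136
```

```text
clock: 23.1
eef_pos: [560.2, -43.5, 121.6]
eef_rot: [3.141, -0.002, 0.135]
ft_force: [0.5, -0.8, -0.9]
gripper_width: 12.8
finger_force: 49.1
rel [ 0.665 -1.153  0.232] roll -0.01 now [560.2 -43.5 121.6] 0.135 j6 1.29 w 12.8 F [ 0.5 -0.8 -0.9] 23.1
```

```bash
python3 -m pendant '[[[0.25,-0.4,0.1],0],[[0.48,-0.85,0.17],0],[[0.48,-0.85,0.17],0],[[0.48,-0.85,0.17],0],[[0.48,-0.85,0.17],0],[[0.48,-0.85,0.17],0],[[0.48,-0.85,0.17],0],[[0.48,-0.85,0.17],0]]'
python3 - <<'E'
from seg import *
c=cam('wrist','w8.png'); np.savez('w8.npz',**c)
for b in blobs(c,(10,110,110),(25,255,255),10,23): print('pin',*b)
E
python3 rel.py 585.4 18.1 34 0.136
```

```text
clock: 23.9
eef_pos: [577.5, -0.6, 112.3]
eef_rot: [3.142, -0.0, 0.134]
ft_force: [0.2, 0.6, -1.1]
gripper_width: 12.8
finger_force: 49.1
pin 75.0 (276.5909118652344, 329.5) [477.4 -14.2] [9.1 9. ] 0.844
pin 665.5 (361.9336242675781, 281.9867248535156) [529.2 -77. ] [14.4 54.2] 1.702
pin 1050.0 (167.46728515625, 283.0) [508.3  79.5] [13.6 88.2] 1.713
pin 33.5 (356.5, 243.5) [562.7 -65.5] [5.  5.5] 1.704
pin 113.0 (277.0, 225.0) [569.8  -2.1] [9.6 9.2] 0.135
pin 39.5 (362.0, 171.5) [619.  -57.8] [5.4 5.4] 2.869
pin 68.0 (357.9029846191406, 128.5746307373047) [648. -49.] [5.5 7.2] 1.71
pin 41.5 (252.0, 128.0) [638.8  25. ] [4.8 5.6] 1.689
pin 76.5 (147.31817626953125, 128.5) [628.3  98.2] [6.3 7.8] 1.605
rel [ 0.207 -0.347  1.564] roll -0.01 now [ 5.775e+02 -5.000e-01  1.122e+02] 0.135 j6 1.37 w 13.1 F [ 0.7  1.  -0.8] 23.95
```

View pics/w8.png

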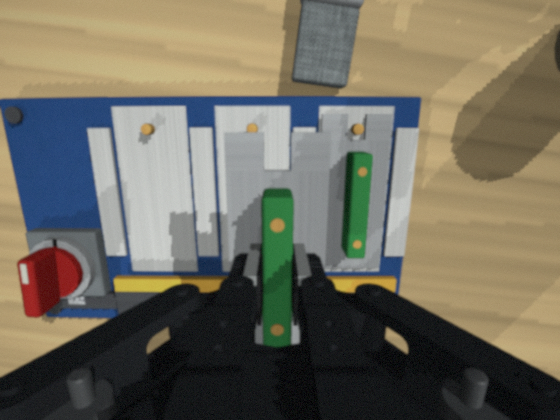

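Blade A sits in slot 0 with its notch over the pin at (358,128), and B is held aligned. I'll also check the wing against the collar stripe here.

Run:
```python
from seg import *
c=dict(np.load('w8.npz'))
for s in (0,.1,.2):
    y=.136-s
    print(s,proj(c,[[515+r*np.cos(y),160.6+r*np.sin(y),z] for r,z in((22,65),(-22,65),(22,50),(25,35),(25,28),(0,65))]).round())
u=np.array([np.cos(.136),np.sin(.136)])
print('origin',cast(c,[(277.5,170.5)],97.5)[0,:2]-42*u)
```

```text
0 [[ 19. 260.]
 [ 34. 318.]
 [ 36. 251.]
 [ 50. 239.]
 [ 57. 236.]
 [ 27. 290.]]
0.1 [[ 23. 260.]
 [ 31. 318.]
 [ 39. 251.]
 [ 54. 239.]
 [ 60. 236.]
 [ 27. 290.]]
0.2 [[ 26. 261.]
 [ 28. 318.]
 [ 42. 252.]
 [ 57. 240.]
 [ 63. 237.]
 [ 27. 290.]]
origin [580.35433509  -0.92793422]
```

```bash
python3 -m pendant '[[[0.235,-0.362,0],0],[[0.235,-0.362,0],0],[[0.235,-0.362,0.3],0],[[0.235,-0.362,0.6],0],[[0.235,-0.362,0.9],0],[[0.235,-0.362,1.0],0],[[0.235,-0.362,1.0],0],[[0.235,-0.362,1.0],0]]'; python3 rel.py 586.7 19 32.5 0.136
```

```text
clock: 24.75
eef_pos: [586.9, 19.2, 62.4]
eef_rot: [3.142, -0.0, 0.135]
ft_force: [0.2, -0.1, -0.9]
gripper_width: 12.5
finger_force: 49.1
rel [-0.006  0.004  0.597] roll -0.01 now [586.9  19.2  62.4] 0.135 j6 1.41 w 12.5 F [ 0.2 -0.1 -0.9] 24.75
```

```bash
python3 -m pendant '[[[0,0,0.15],0],[[0,0,0.3],0],[[0,0,0.45],0],[[0,0,0.55],0],[[0,0,0.6],0],[[0,0,0.6],0],[[0,0,0.6],0],[[0,0,0.6],0]]'; python3 -m pendant '[[[0,0,0],0],[[0,0,0],0],[[0,0,0],0],[[0,0,0],0],[[0,0,-0.5],0],[[0,0,-1],0],[[0,0,-1.6],0],[[0,0,-2.2],0]]' 0.55
python3 - <<'E'
from seg import *
c=cam('wrist','w9.png'); np.savez('w9.npz',**c)
for b in blobs(c,(10,110,110),(25,255,255),10,23): print('pin',*b)
for b in blobs(c,(45,90,30),(85,255,255),40,40): print('stiff',*b)
t=cam('top','t9.png')
for b in blobs(t,(0,80,15),(14,255,110),60,20,roi=(60,170,175,290)): print('worn',*b)
E
cd pics; python3 -c "
import cv2,numpy as np
a=cv2.imread('w9.png');b=cv2.imread('t9.png')[180:290,60:280];b=cv2.resize(b,None,fx=1.09,fy=1.09)
o=np.zeros((600,560,3),np.uint8);o[:420]=a;o[420:420+120,:b.shape[1]]=b[:120];cv2.imwrite('c9.png',o)"
```

```text
clock: 25.55
eef_pos: [586.7, 19.4, 32.6]
eef_rot: [3.142, 0.0, 0.135]
ft_force: [-5.4, 0.1, 6.7]
gripper_width: 12.8
finger_force: 50.2
clock: 26.35
eef_pos: [586.6, 19.4, 143.2]
eef_rot: [-3.142, 0.0, 0.135]
ft_force: [-0.3, 0.3, 0.4]
gripper_width: 38.4
finger_force: 0.0
pin 16.0 (81.5, 294.5) [473.9 193. ] [31.2  7.8] 0.268
pin 524.0 (379.5, 278.0) [528.5 -84. ] [14.3 42.4] 1.701
pin 1041.0 (277.0, 281.0) [516.    9.3] [14.3 70.1] 1.707
pin 495.5 (174.6351318359375, 278.04052734375) [503.  102.4] [14.3 42.2] 1.712
pin 18.0 (369.5, 244.0) [562.1 -67.2] [3.8 4.6] 1.705
pin 19.5 (276.75, 243.25) [551.5  14.6] [4.7 4.4] 0.136
pin 28.0 (375.0, 181.0) [618.2 -59.6] [5.  4.6] 0.961
pin 28.0 (277.0, 180.0) [607.8  21.8] [4.8 4.8] 0.917
pin 51.0 (370.5, 143.5) [647.9 -49.3] [5.6 7.5] 1.711
pin 39.5 (277.5, 143.0) [637.9  25.3] [5.7 6.1] 2.162
pin 47.5 (185.76315307617188, 142.86842346191406) [628.1  99.4] [5.9 7.1] 2.143
stiff 1827.0 (369.0, 209.5) [595.6 -54.1] [75.9 17.5] 0.138
stiff 1406.5 (277.0, 209.0) [586.1  18.8] [76.5 12.8] 0.129
worn 743.0 (128.209716796875, 229.56524658203125) [487.7 360.2] [118.6  50.2] 0.071
```

View pics/c9.png

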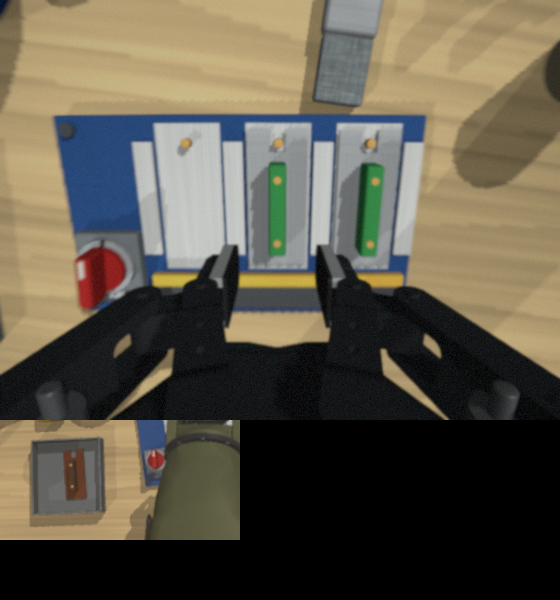

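Both fresh blades sit over their pins (277,143) and (370,143), and the worn blade is in the tray. Now back to the thumbscrew, with a half turn of the wrist.

```bash
python3 rel.py 515.2 160.6 140 3.18; python3 -m pendant '[[[0,-0.4,-0.2],-1.4],[[0,-0.8,-0.4],-2.8],[[-0.2,-1.2,-0.4],-4.2],[[-0.4,-1.6,-0.4],-5.6],[[-0.6,-2,-0.4],-7],[[-0.8,-2.4,-0.4],-8.4],[[-1,-2.9,-0.4],-9.8],[[-1.02,-2.97,0],-11.2]]' 0.3; python3 rel.py 515.2 160.6 120 3.18
```

```text
rel [-1.071 -2.997  0.117] roll -29.08 now [588.4  19.3 146.4] 0.135 j6 1.41 w 38.3 F [ 0.8 -0.  -0.5] 26.45
clock: 27.25
eef_pos: [516.0, 161.8, 143.5]
eef_rot: [3.139, -0.002, 1.316]
ft_force: [1.2, 1.7, -0.3]
gripper_width: 59.7
finger_force: 0.0
rel [-0.027 -0.012  0.47 ] roll -17.8 now [516.  161.8 143.5] 1.316 j6 0.49 w 59.7 F [ 1.2  1.7 -0.3] 27.25
```

```bash
python3 -m pendant '[[[0,0,0],-1.4],[[0,0,0],-2.8],[[0,0,0],-4.2],[[0,0,0],-5.6],[[0,0,0],-7],[[0,0,0],-8.4],[[0,0,0],-9.8],[[0,0,0],-11.2]]' 
python3 -m pendant '[[[0,0,0],-1.4],[[0,0,0],-2.8],[[0,0,0],-4.2],[[0,0,0],-5.6],[[0,0,0],-6.4],[[0,0,0],-6.4],[[0,0,0],-6.4],[[0,0,0],-6.4]]' ; python3 rel.py 515.2 160.6 55.5 3.18
```

```text
clock: 28.05
eef_pos: [516.0, 159.6, 141.5]
eef_rot: [-3.141, -0.0, 2.487]
ft_force: [0.0, 0.5, -0.2]
gripper_width: 59.7
finger_force: 0.0
clock: 28.85
eef_pos: [516.2, 159.6, 142.0]
eef_rot: [-3.142, -0.0, -3.134]
ft_force: [0.4, -0.6, -0.3]
gripper_width: 59.8
finger_force: 0.0
rel [0.019 0.019 1.729] roll -0.3 now [516.2 159.6 142. ] -3.134 j6 -1.35 w 59.8 F [ 0.4 -0.6 -0.3] 28.85
```

```bash
python3 -m pendant '[[[0.02,0.02,0.4],-0.3],[[0.02,0.02,0.8],-0.3],[[0.02,0.02,1.2],-0.3],[[0.02,0.02,1.5],-0.3],[[0.02,0.02,1.7],-0.3],[[0.02,0.02,1.72],-0.3],[[0.02,0.02,1.72],-0.3],[[0.02,0.02,1.72],-0.3]]' 0.4
python3 -m pendant '[[[0,0,0],0],[[0,0,0],0],[[0,0,0],0],[[0,0,0],0],[[0,0,0],0],[[0,0,0],0],[[0,0,0],0],[[0,0,0],0]]' 1 30; python3 rel.py 515 161 55 3.15;  python3 -c "
from cell import ctrl;print(ctrl.read_state()['wrist_torque'])"
```

```text
clock: 29.65
eef_pos: [515.6, 160.7, 56.9]
eef_rot: [3.141, 0.001, -3.101]
ft_force: [0.3, 0.3, -0.5]
gripper_width: 51.5
finger_force: 0.0
clock: 30.45
eef_pos: [515.4, 160.6, 56.5]
eef_rot: [-3.142, 0.0, -3.101]
ft_force: [-2.7, -2.7, 5.7]
gripper_width: 11.6
finger_force: 34.7
rel [0.007 0.009 0.031] roll 0.31 now [515.4 160.6  56.5] -3.101 j6 -1.38 w 11.6 F [-2.7 -2.7  5.7] 30.45
[-0.32931663  0.28369312  0.01116598]
```

```bash
python3 -m pendant '[[[0,0,0],1.3],[[0,0,0],2.6],[[0,0,0],3.9],[[0,0,0],5.2],[[0,0,0],6.5],[[0,0,0],7.8],[[0,0,0],9.1],[[0,0,0],10.4]]'
python3 -m pendant '[[[0,0,0],1.3],[[0,0,0],2.6],[[0,0,0],3.9],[[0,0,0],5.2],[[0,0,0],6.5],[[0,0,0],7.8],[[0,0,0],9.1],[[0,0,0],9.1]]'; python3 rel.py 515.2 160.6 56.5 -0.02;  python3 -c "
from cell import ctrl;print(ctrl.read_state()['wrist_torque'])"
```

```text
clock: 31.25
eef_pos: [515.4, 160.6, 56.6]
eef_rot: [3.141, 0.0, 2.088]
ft_force: [-0.8, -1.0, 6.0]
gripper_width: 11.5
finger_force: 34.7
clock: 32.05
eef_pos: [515.5, 160.6, 56.5]
eef_rot: [3.141, -0.0, 1.135]
ft_force: [-0.8, -0.9, 4.2]
gripper_width: 11.0
finger_force: 34.7
rel [-0.002 -0.005  0.001] roll 11.03 now [515.5 160.6  56.5] 1.135 j6 0.67 w 11.0 F [-0.8 -0.9  4.2] 32.05
[-0.26476149  0.05345478 -0.06295263]
```

```bash
T='from cell import ctrl;print(ctrl.read_state()["wrist_torque"],ctrl.read_state()["eef_rot"][2])'
python3 -m pendant '[[[0,0,0],1],[[0,0,0],2],[[0,0,0],3],[[0,0,0],4],[[0,0,0],5],[[0,0,0],5.5],[[0,0,0],5.5],[[0,0,0],5.5]]'; python3 -c "$T"
python3 -m pendant '[[[0,0,0],0.4],[[0,0,0],0.8],[[0,0,0],1.2],[[0,0,0],1.6],[[0,0,0],2],[[0,0,0],2.4],[[0,0,0],2.8],[[0,0,0],3.2]]'; python3 -c "$T"
python3 - <<'E'
from seg import *
c=cam('wrist','w10.png')
E
```

```text
clock: 32.85
eef_pos: [515.5, 160.6, 56.6]
eef_rot: [3.141, -0.001, 0.564]
ft_force: [0.2, -1.9, 4.8]
gripper_width: 11.1
finger_force: 34.7
[-0.34939742  0.09573634 -0.023001  ] 0.5641988880023232
clock: 33.65
eef_pos: [515.5, 160.5, 56.5]
eef_rot: [3.141, -0.001, 0.228]
ft_force: [-0.3, -2.5, 4.7]
gripper_width: 11.1
finger_force: 34.7
[-0.39318558  0.06906147  0.13537987] 0.22766026221805147
```

View pics/w10.png

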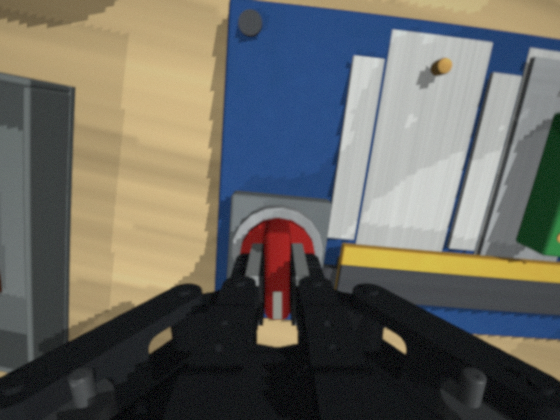

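The wing is still square in the grip, stripe at (277,300), and the torque has risen to 0.135 N m, so the clutch is slipping. By angle the slip is about 0.25 rad. I turn a little more, then release and check.

```bash
python3 -m pendant '[[[0,0,0],0.4],[[0,0,0],0.8],[[0,0,0],1.2],[[0,0,0],1.6],[[0,0,0],2],[[0,0,0],2],[[0,0,0],2],[[0,0,0],2]]'
python3 -m pendant '[[[0,0,0],0],[[0,0,0],0],[[0,0,0],0],[[0,0,0],0],[[0,0,-0.5],0],[[0,0,-1],0],[[0,0,-1.5],0],[[0,0,-2.2],0]]' 0.4
python3 - <<'E'
from seg import *
c=cam('wrist','w11.png');np.savez('w11.npz',**c)
cv2.imwrite('pics/w11.png',cv2.resize(c['pixels'][60:360,180:560],None,fx=2,fy=2,interpolation=cv2.INTER_CUBIC))
for b in blobs(c,(45,90,30),(85,255,255),40,40): print('stiff',*b)
h=.136
for s,l in((2.8,'collar'),(2.6,'collar2.6')): print(l,proj(c,[[515.2+r*np.cos(h-s),160.6+r*np.sin(h-s),z] for r,z in((21,41),(25,38))]))
for b in blobs(c,(20,140,80),(34,255,255),100,27): print('lip',*b)
E
```

```text
clock: 34.5
eef_pos: [515.5, 160.5, 56.5]
eef_rot: [3.141, -0.001, 0.02]
ft_force: [-0.9, -1.5, 4.7]
gripper_width: 11.4
finger_force: 34.7
clock: 35.3
eef_pos: [514.5, 160.5, 166.2]
eef_rot: [3.141, 0.002, 0.02]
ft_force: [0.3, 0.0, 0.1]
gripper_width: 51.2
finger_force: 0.0
stiff 2020.0 (451.5, 121.0) [585.3  22.3] [75.1 21.1] 0.129
stiff 2579.0 (535.5, 111.0) [594.7 -51.5] [75.2 27.4] 0.132
collar [[286.76746593 223.03193915]
 [288.59526886 225.78790378]]
collar2.6 [[290.82176226 220.64333473]
 [293.36037005 222.99024501]]
lip 2734.5 (439.0, 183.0) [533.   12.2] [ 12.1 222. ] 1.705
lip 743.0 (8.5, 37.0) [646.4 383.2] [15.6 50.8] 2.956
```

View pics/w11.png

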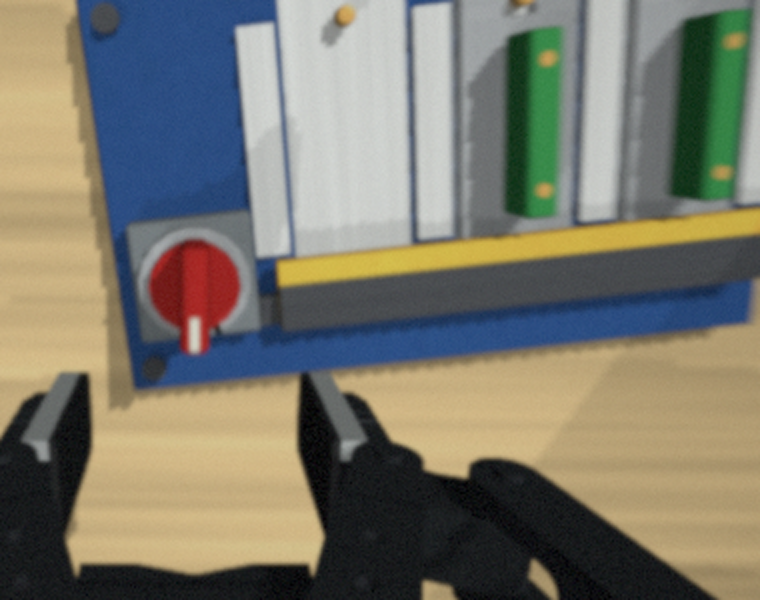

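The black collar stripe is at crop (215,330), exactly where screw = 2.8 projects. The wing's white stripe is at (194,335), about 0.45 rad past it, so the slip is inside the band. One last numeric check of the tray.

Run:
```python
from seg import *
t=cam('top')
for b in blobs(t,(0,80,15),(14,255,110),200,20,roi=(60,170,175,290)): print('worn',*b)
for b in blobs(t,(45,90,30),(85,255,255),20,40): print('stiff',*b)
print(ctrl.sign_off())
```

```text
worn 364.0 (125.5, 230.0) [486.4 373.1] [119.5  29. ] 0.12
stiff 94.0 (256.5, 188.5) [585.5  18.4] [72.5 11.4] 0.132
stiff 99.0 (286.0, 184.0) [595.3 -56.2] [74.1 11.8] 0.129
the job is handed in; nothing more can be done
None
```

I handed the job in with every step done: the worn blade is in the tray, both fresh blades lie over their pins, and the screw is home with about 0.45 rad of clutch slip. I got no verdict back, and I checked positions and slip only from the cameras.

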